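# Index the rework turntable

### The arm

A 6-joint arm with a two-finger parallel gripper is mounted at the origin on a cart in front of the work surface, level with it; the furniture and walls round the work are solid. World frame = base frame: x ahead of the robot, y to its left, z up, the work surface at z = 0. Lengths are in m, angles in rad, forces in N, time in s.
With the tool pointing down it reaches from about 0.35 to 0.975 m from the base axis. Payload 4.9 kg.
Tool frame: the origin (TCP) lies on the front face of the gripper's body, between the roots of the fingers; the fingertips stand ctrl.finger_overhang ahead of it and the grasp point (between the pads) lies 54 mm ahead of it (ctrl.finger_overhang is the distance from the TCP to the fingertips, in m); z points along the fingers, y is the line along which they close (so a half turn about z gives the same grasp; the last joint's range is limited). The gripper opens to 85 mm and grips with 20 to 120 N. Pads are 22 mm wide; open, the fingers measure 114 mm over their backs; the gripper's body (76 mm by 85 mm) begins 54 mm behind the grasp point. The pads swing forward as they close: fully open they stand 13 mm farther back than shut.
Start: joints at [1.094, 0.053, 1.613, -0, 1.476, -0.119], TCP at [0.219, 0.585, 0.304] pointing down, gripper open.
Joint ranges: [-3.01, 3.01], [-1.01, 2.22], [0.06, 2.58], [-1.02, 4.17], [0.09, 2.62], [-3.14, 3.14]. Speed limits (rad/s): [2.57, 2.57, 3.14, 3.14, 3.14, 3.14].

### API

Orientations are given as a rotation vector (axis times angle).
In Python, from station import ctrl, vision gives the robot as it stands. The module is installed in compiled form; this text tells all that it offers.
- The arm moves only by the tool drive_tool, never from a script. Its argument "rows" is a list of rows, each a list of 2 entries, a list of its own where there are three numbers: the shift along the tool's x, y, z in m, then the turn about the tool's z in rad. A call has 1 to 10 rows; each row shifts and turns the commanded pose from where the row before left it, along the tool's axes as they then stand; what a row does not reach is not made up. A row lasts 1/10 s, in which the tool goes at most 50 mm and 8.59 degrees, less where a joint would pass 70% of its speed; a pose out of reach is approached as far as the arm can. A call with a gripper value outside its range is refused whole. "jaw" is the closure, from 0 (fully open) to 1 (shut), set as the call begins (left out, the last holds). The fingers move at their own pace and stop on an object; "grip_force" is the grip in N (left out, the last holds). Time passes only in rows, so rows that do not move let the fingers close. It gives the time, the measured TCP pose, the force, the opening and the grip force at its end, in the units of the state.
- ctrl.get_obs(): the state, without advancing time (a new reading comes with each control period).
- vision.get_image(name): name is "scene" or "side" or "wrist"; returns a dict with "image" (480x640x3 uint8, blue, green, red), "vertical_fov" (degrees; the focal length in pixels is half the picture's height over the tangent of half this angle, whatever the lens; pixels are square), "cx", "cy" (the principal point, pixels), "dist_coeffs" ([k1, k2, p1, p2, k3] as OpenCV has them; the pictures are not rectified), "R" (3x3) and "t" (3): a world point X has camera coordinates R X + t. Camera axes: x right, y down, z forward; pixel columns grow to the right and rows downward; lengths in m; the calibration is good to about 2 mm. A picture is of the moment at which its call begins. There is no depth.
- ctrl.finish_job(): hands the job in; it is judged then, once.
The state is a dict: "t": time; "q": joint angles; "dq": joint speeds; "effort": joint torques, N m; "tool_pos": TCP position; "tool_rot": TCP orientation; "contact_force": force on the tool from outside, world axes, zero at the start; "wrist_torque": the same for the moment, N m; "opening": finger opening in m; "grip_force": force on a finger pad.
Only numpy, scipy, OpenCV 4.12 (cv2) and the standard library are available. Lean on these libraries where they do the work, as an engineer would, in place of code of your own. Each camera call takes 0.05 s, during which the arm holds its last target. There are 200 camera calls.

### The job

Bring the finned heat sink to the front pointer of the indexing turntable: push the lever away from the lock side, past its stiff notch and fully home in the float notch, which frees the table; turn the table a quarter turn, whichever way brings the heat sink to the pointer, until it clicks into its detent; then pull the lever fully back to lock it. Keep the parts in their nests and leave the tools and things on the bench alone.

Things in the scene. Friction and masses are not known exactly. Their poses are not given: they have to be found in the camera images.
- indexer: fixed grey frame of the turntable, round base 196 mm across. Origin on the table's axis at the bench top; -x points to the front pointer (thin upright steel tab, 66 mm high, 118 mm from the axis, on the robot's side), z up. On its -y side (the robot's right), 145 mm from the axis, the lever's housing: 78 mm in x, 36 in y, 74 high.
- table_axis (a point): point on the vertical turning axis at the upper face, 60 mm above the bench, of the table: an aluminium disc 210 mm across, 10 mm thick. Four black nests (trays, 38 x 38 mm inside, rim top 67 mm above the bench) lie 66 mm from the axis; at the start one at the front (pointer; empty), left, right and back.
- table (a joint): table angle, rad, 0 at the start, positive anticlockwise from above; click detents at 0, +-1.571, +-3.142; stops at +-3.4. Locked by a pin unless the lever is past its stiff notch (above 0.8). Leaving a detent takes 8 to 10 N at a post, between detents 1 to 3 N; within about 4 degrees of a detent it pulls itself in.
- post_a (a point): upright round steel grip post on the table, 14 mm in diameter, from 60 to 140 mm above the bench, 88 mm from the axis; free to be held or pushed. The point is on its centre line, 122 mm above the bench. The four posts stand half-way between the nests; post_a is at +45 degrees from the frame's x axis at the start (back left).
- post_b (a point): the same, post at +135 degrees at the start (front left)
- post_c (a point): the same, post at -135 degrees at the start (front right)
- post_d (a point): the same, post at -45 degrees at the start (back right)
- lever (a joint): lever angle, rad: 0 = lock (leans 0.55 rad to the frame's -x, the front), 1.1 = float (leans 0.55 rad to +x), both end stops. A soft notch at lock gives at about 4 N at the knob; a stiff one, peak near 0.75, 7 to 9 N, guards float; above about 1.0 it is in the float notch. It goes back to 0 only with the table in a detent (a pin enters the table).
- lever_knob (a point): centre of the black ball knob, 28 mm in diameter, at the end of the lever, 100 mm from the pivot (rod 9 mm in diameter); about 140 mm above the bench at both ends and 155 mm midway
- lever_pivot (a point): the lever's pivot, 55 mm above the bench; the lever swings in the frame's x-z plane through this point
- front_mark (a point): fixed point over the front nest place beside the pointer, 66 mm from the axis and 72 mm above the bench: here the heat sink's centre must come
- heat_sink_mid (a point): centre of the finned metal heat sink, 22 x 34 x 20 mm, loose in the left or the right nest at the start (the bottom of the nest is 62 mm above the bench)
- relay_mid (a point): centre of the relay, a plain smooth block 20 x 28 x 22 mm, loose in the opposite nest
- capacitor_2_mid (a point): centre of the capacitor, a can 25 mm in diameter and 35 mm high, loose and upright in the back nest
- tweezers: bystander: tweezers, 122 mm long, lying on the bench in front of the lever; origin under the middle
- battery_9v: bystander: block battery 26 x 50 x 17 mm lying on the bench; origin under the middle
- solder_reel: bystander: reel 58 x 76 x 50 mm on the bench behind the table; origin under the middle
Not all that is in view belongs to the job. What is shaped like the part that bears relay_mid but purple is not meant.

How it is judged:
By the outcome, as a careful person would: the job done as asked, in the order asked, and still so for the second after the job is handed in, with the robot touching nothing.
It also fails if it takes over 64 s, if anything falls off the work surface, if the arm or the gripper's body presses on something with over 40 N, if the wrist force passes 120 N, or if a joint passes its speed limit or range.

## Working session

There is one attempt and no reset: what is moved stays moved. The work goes in short steps, Python scripts to look and compute and a tool call to move; the robot and the scene stay as the last step left them, time stands still between calls to the robot, and variables do not carry over. Pictures are saved under pics/ and viewed, at most 12 in all, crops included, and the job is handed in when it is done.

Besides the shell and the picture viewer there is one more tool, called after "Request:" as name([rows], argument=value, ...), one row to a line, values as JSON. drive_tool: Moves the arm, as the interface text tells. Its arguments: {"type":"object","properties":{"rows":{"type":"array","items":{"type":"array"}},"jaw":{"type":"number"},"grip_force":{"type":"number"}},"required":["rows"]}

```bash
mkdir -p pics
python3 - <<'E'
from station import ctrl, vision
import cv2,pickle
for n in ("scene","side"):
    d=vision.get_image(n); cv2.imwrite(f"pics/{n}0.png",d["image"]); pickle.dump(d,open(f"{n}0.pkl","wb"))
    print(n,d["vertical_fov"],d["cx"],d["cy"],d["dist_coeffs"],d["R"],d["t"])
o=ctrl.get_obs();print(o, ctrl.finger_overhang)
E
```

```text
scene 47.25442416479003 319.7997330900235 241.01126518077578 [-0.12969882  0.          0.          0.          0.        ] [[ 0.60926494 -0.79261074 -0.02375805]
 [-0.42805858 -0.30352463 -0.8512571 ]
 [ 0.66750437  0.52881094 -0.52421075]] [-0.30035142  0.33872687  0.61495839]
side 44.94574397348667 325.38411944465804 234.97760084579568 [0.0614176 0.        0.        0.        0.       ] [[ 0.93077673 -0.36513091 -0.01827853]
 [-0.20617942 -0.48298237 -0.85101004]
 [ 0.30190186  0.79586899 -0.52483122]] [-0.49921627  0.20857132  0.89503779]
{'t': 0.1, 'q': array([ 1.09399770e+00,  5.32962177e-02,  1.61418944e+00, -1.97016593e-05,
        1.47599620e+00, -1.18998916e-01]), 'dq': array([ 2.14692289e-03, -1.94233845e-03, -2.69728419e-03, -4.60855710e-04,
       -1.93693240e-03,  4.37552260e-05]), 'effort': array([-1.30628127e-04, -3.94904494e+01, -3.71363926e+01, -1.61825342e-04,
        3.90785848e-03, -1.72014143e-05]), 'tool_pos': array([0.2186829 , 0.58502307, 0.30276293]), 'tool_rot': array([-5.58938808e-01, -3.09092506e+00,  2.84540592e-03]), 'contact_force': array([-0.63302101,  0.35709209, -0.48215639]), 'wrist_torque': array([-0.01094279, -0.05598575, -0.02922885]), 'grip_force': 0.0, 'opening': 0.08518022401453951} 0.0726
```

View pics/scene0.png

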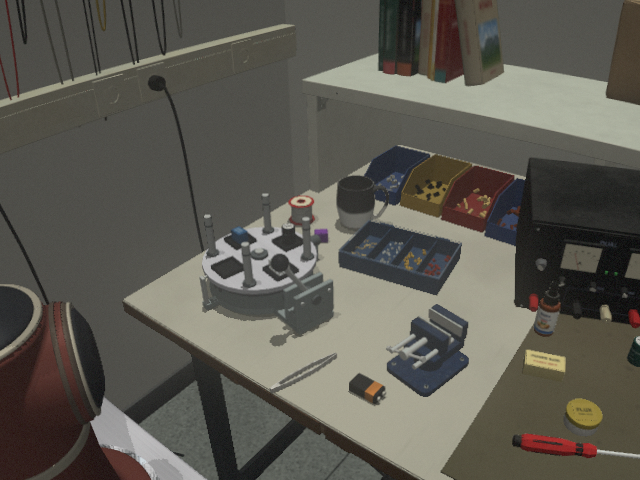

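View pics/side0.png

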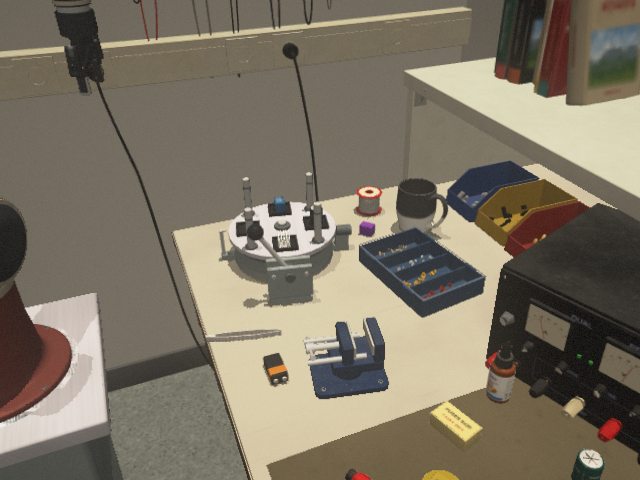

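The scene shows the turntable around (260,260), with the lever knob at (281,262) in front of it. The side view shows the knob at (255,231), a finned part near (285,241) in the right nest, a blue block in the left nest and a purple decoy at (367,229) on the bench. Next I'll enlarge both views.

Run:
```python
import cv2
a=cv2.imread("pics/scene0.png")[180:350,180:350]; b=cv2.imread("pics/side0.png")[160:320,200:370]
cv2.imwrite("pics/ca.png",cv2.resize(a,None,fx=3.5,fy=3.5,interpolation=cv2.INTER_CUBIC))
cv2.imwrite("pics/cb.png",cv2.resize(b,None,fx=3.5,fy=3.5,interpolation=cv2.INTER_CUBIC))
```

```text
(no output)
```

View pics/ca.png

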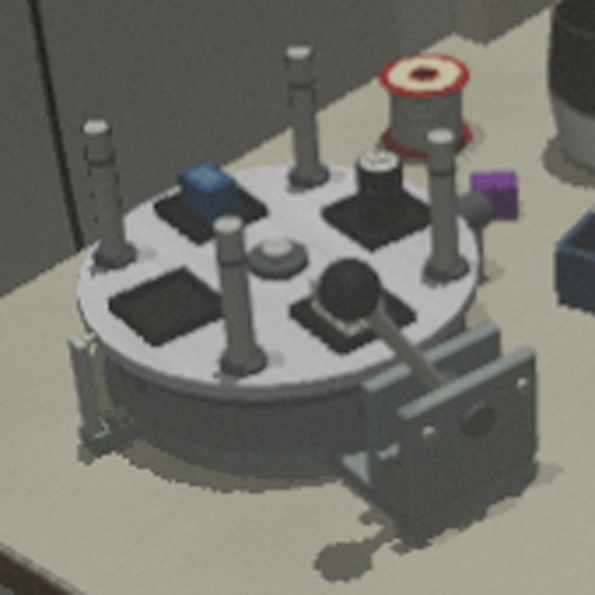

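View pics/cb.png

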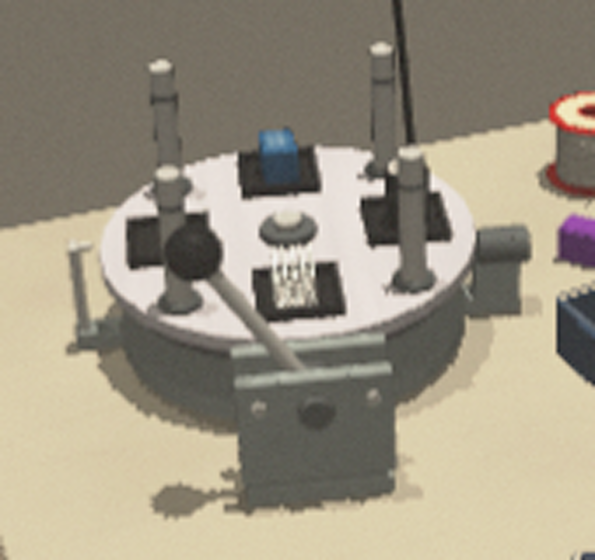

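Heat-sink candidates in the crops: the finned part in the right nest, side crop (293,280), the blue relay at (278,155) in the left nest, the dark capacitor in the back nest, and the purple decoy on the bench. The finned one in the right nest is the heat sink, so the table must turn clockwise (−π/2). Next I'll fit the frame pose.

```bash
cat > h.py <<'E'
import numpy as np,cv2
def K(d):
    f=240/np.tan(np.radians(d["vertical_fov"]/2)); return np.array([[f,0,d["cx"]],[0,f,d["cy"]],[0,0,1]])
def proj(d,X):
    return cv2.projectPoints(np.float64(X).reshape(-1,1,3),cv2.Rodrigues(np.array(d["R"]))[0],np.array(d["t"]),K(d),np.array(d["dist_coeffs"]))[0][:,0]
def loc(knob=0,table=0):
    P=[[.088*np.cos(a+table),.088*np.sin(a+table),.14] for a in np.radians([45,135,-135,-45])]
    P.append([.1*np.sin(knob-.55),-.145,.055+.1*np.cos(knob-.55)]); return np.array(P)
def world(p,L):
    c,s=np.cos(p[2]),np.sin(p[2]); L=np.atleast_2d(L)
    return np.c_[p[0]+c*L[:,0]-s*L[:,1],p[1]+s*L[:,0]+c*L[:,1],L[:,2]]
E
python3 - <<'E'
from h import *; import pickle
from scipy.optimize import least_squares
S=pickle.load(open("scene0.pkl","rb"));D=pickle.load(open("side0.pkl","rb"))
u=lambda c,o:(np.array(c)+.5)/3.5-.5+o
us=u([[300,52],[97,127],[229,224],[440,136],[350,290]],[180,180]); ud=u([[381,48],[161,67],[168,173],[411,154],[193,250]],[200,160])
r=lambda p:np.r_[(proj(S,world(p,loc()))-us).ravel(),(proj(D,world(p,loc()))-ud).ravel()]
s=least_squares(r,[.6,.3,0]);print(s.x,np.round(s.fun.reshape(-1,2),1));np.save("pose.npy",s.x)
print(world(s.x,loc()))
from station import ctrl
print(cv2.Rodrigues(ctrl.get_obs()["tool_rot"])[0].round(3))
E
```

```text
[ 0.50484626  0.14594938 -0.2318658 ] [[-0.2  0.3]
 [-0.3  0.3]
 [-0.2  0.6]
 [ 0.4  0.5]
 [ 0.1  1. ]
 [ 0.5 -0.5]
 [ 0.1 -1. ]
 [-0.  -0.8]
 [ 0.1 -1.2]
 [ 0.3  0.5]]
[[0.57970548 0.19221057 0.14      ]
 [0.45858507 0.22080859 0.14      ]
 [0.42998705 0.09968818 0.14      ]
 [0.55110746 0.07109016 0.14      ]
 [0.42065619 0.0168407  0.14025245]]
[[-0.937  0.35  -0.001]
 [ 0.35   0.937 -0.002]
 [ 0.    -0.002 -1.   ]]
```

Request:
drive_tool([
  [[0,0,0],-0.126],
  [[-0.0234,-0.0362,0],0],
  [[-0.0234,-0.0362,0],0],
  [[-0.0234,-0.0362,0],0],
  [[-0.0234,-0.0362,0],0],
  [[-0.0234,-0.0362,0],0],
  [[-0.0234,-0.0362,0],0],
  [[-0.0234,-0.0362,0],0],
  [[-0.0234,-0.0362,0],0],
  [[-0.0234,-0.0362,0],0],
], jaw=0.4, grip_force=30)

```text
t: 1.1
tool_pos: [0.3489, 0.2183, 0.3035]
tool_rot: [-0.362, -3.121, 0.0]
contact_force: [0.8, 0.7, 0.1]
opening: 0.0513
grip_force: 0.0
```

Request:
drive_tool([
  [[-0.0234,-0.0362,0],0],
  [[-0.0234,-0.0362,0],0],
  [[-0.0234,-0.0362,0],0],
  [[-0.0234,-0.0362,0],0],
  [[-0.0234,-0.0362,0],0],
  [[0,0,0],0],
  [[0,0,0],0],
])

```text
t: 1.8
tool_pos: [0.4212, 0.0163, 0.3034]
tool_rot: [-0.367, -3.119, -0.001]
contact_force: [-0.1, 0.7, 0.2]
opening: 0.0509
grip_force: 0.0
```

```bash
cat >> h.py <<'E'
def st():
    from station import ctrl
    o=ctrl.get_obs(); p=np.load("pose.npy"); d=o["tool_pos"][:2]-p[:2]; c,s=np.cos(p[2]),np.sin(p[2])
    R=cv2.Rodrigues(o["tool_rot"])[0]; f=o["contact_force"]
    print("t %.2f frame xyz mm %s yaw(y in frame) %.2f deg F(frame) %s op %.1f"%(o["t"],np.round(1e3*np.array([c*d[0]+s*d[1],-s*d[0]+c*d[1],o["tool_pos"][2]]),1),np.degrees(np.arctan2(R[1,1],R[0,1])-p[2]),np.round([c*f[0]+s*f[1],-s*f[0]+c*f[1],f[2]],1),1e3*o["opening"]), "q",np.round(o["q"],2))
E
python3 - <<'E'
from h import *; from station import vision
st(); d=vision.get_image("wrist"); cv2.imwrite("pics/w1.png",d["image"])
print(proj(d,world(np.load("pose.npy"),loc())).round(0))
E
```

```text
t 1.80 frame xyz mm [ -51.7 -145.4  303.4] yaw(y in frame) 89.87 deg F(frame) [-0.2  0.6  0.2] op 50.9 q [-0.14 -0.47  2.06  0.    1.55 -1.48]
[[583. 385.]
 [624. 230.]
 [441. 230.]
 [423. 388.]
 [313. 245.]]
```

View pics/w1.png

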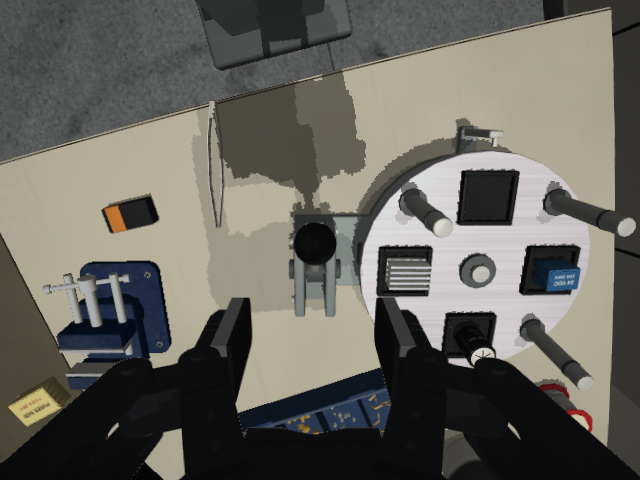

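The wrist view puts the knob at (315,244), within 2 px of the prediction. It also confirms the finned heat sink in the right nest at (404,271). Next I go down and grip the knob.

Request:
drive_tool([
  [[0,0,0.022],0],
  [[0,0,0.022],0],
  [[0,0,0.022],0],
  [[0,0,0.022],0],
  [[0,0,0.021],0],
  [[0,0,0],0],
  [[0,0,0],0],
])

```text
t: 2.55
tool_pos: [0.421, 0.018, 0.195]
tool_rot: [-0.36, -3.12, -0.0]
contact_force: [1.0, 0.0, 0.4]
opening: 0.0512
grip_force: 0.0
```

Request:
drive_tool([
  [[0,0,0],0],
  [[0,0,0],0],
  [[0,0,0],0],
  [[0,0,0],0],
  [[0,0,0],0],
  [[0,0,0],0],
], jaw=1, grip_force=30)

```text
t: 3.15
tool_pos: [0.4221, 0.0172, 0.1967]
tool_rot: [0.363, 3.118, 0.002]
contact_force: [-1.6, 3.0, 6.2]
opening: 0.0261
grip_force: 29.5
```

Request:
drive_tool([
  [[0,0,0.002],0],
  [[-0.0066,0,-0.0036],0],
  [[-0.0068,0,-0.0032],0],
  [[-0.007,0,-0.0027],0],
  [[-0.0072,0,-0.0021],0],
  [[-0.0073,0,-0.0016],0],
  [[-0.0074,0,-0.001],0],
  [[-0.0075,0,-0.0005],0],
  [[0,0,0],0],
], grip_force=40)

```text
t: 4.05
tool_pos: [0.4711, 0.0052, 0.2078]
tool_rot: [0.364, 3.118, 0.0]
contact_force: [3.8, 0.1, 0.6]
opening: 0.0056
grip_force: 1.7
```

```bash
python3 -c "from h import *; st()"
```

```text
t 4.05 frame xyz mm [  -0.5 -144.7  207.8] yaw(y in frame) 89.98 deg F(frame) [3.7 1.  0.6] op 5.6 q [-0.15 -0.25  2.06  0.    1.33 -1.49]
```

The opening dropped to 5.6 mm, so the knob has slipped out. I'll look before moving.

Run:
```python
from station import vision; import cv2,numpy as np
from h import *
d=vision.get_image("side"); a=d["image"][140:320,190:370]
e=vision.get_image("wrist")["image"]
cv2.imwrite("pics/s2.png",np.hstack([cv2.resize(a,(480,480),interpolation=cv2.INTER_CUBIC),cv2.resize(e[:,160:480],(320,480))]))
for k in (0,.3,.5,.6): print(k,((proj(d,world(np.load("pose.npy"),loc(k)[4]))-[190,140])*480/180).round())
st()
```

```text
0 [[174. 244.]]
0.3 [[217. 224.]]
0.5 [[248. 217.]]
0.6 [[264. 216.]]
t 4.15 frame xyz mm [  -1.2 -145.1  207.7] yaw(y in frame) 89.99 deg F(frame) [1.7 1.5 0.7] op 0.4 q [-0.15 -0.25  2.06 -0.    1.33 -1.49]
```

View pics/s2.png

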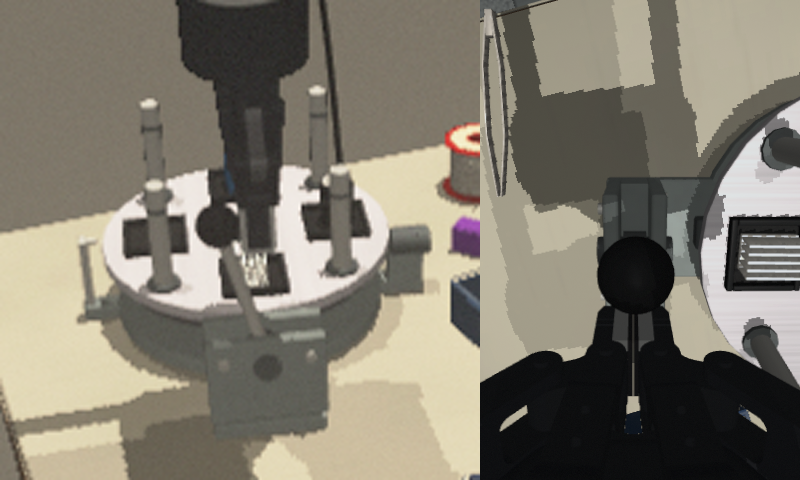

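The fingers sit on the +x side of the knob, and the lever is at about 0.3. I'll push with shut fingers from behind instead: raise, go back, lower.

Request:
drive_tool([
  [[0,0,-0.025],0],
  [[0,0,-0.025],0],
  [[0.02,0,-0.02],0],
  [[0.025,0,0],0],
  [[0.025,0,0],0],
  [[0,0,0.025],0],
  [[0,0,0.025],0],
  [[0,0,0.025],0],
  [[0,0,0],0],
  [[0,0,0],0],
], jaw=1)

```text
t: 5.15
tool_pos: [0.4012, 0.0213, 0.2024]
tool_rot: [-0.363, -3.119, 0.001]
contact_force: [-0.9, -0.3, 0.8]
opening: -0.0
grip_force: 0.0
```

```bash
python3 -c "from h import *; st()"
```

```text
t 5.15 frame xyz mm [ -72.3 -145.1  202.4] yaw(y in frame) 89.99 deg F(frame) [-0.8 -0.5  0.8] op -0.0 q [-0.13 -0.45  2.21 -0.    1.38 -1.47]
```

Push from x −72 to about +20 mm.

Request:
drive_tool([
  [[-0.01,0,0],0],
  [[-0.01,0,0],0],
  [[-0.01,0,0],0],
  [[-0.01,0,0],0],
  [[-0.01,0,0],0],
  [[-0.008,0,0],0],
  [[-0.008,0,0],0],
  [[-0.008,0,0],0],
  [[-0.008,0,0],0],
  [[-0.008,0,0],0],
])

```text
t: 6.15
tool_pos: [0.4899, 0.0006, 0.2024]
tool_rot: [-0.363, -3.12, 0.0]
contact_force: [-0.8, 0.4, 0.3]
opening: -0.0001
grip_force: 0.0
```

Request:
drive_tool([
  [[-0.004,0,0],0],
  [[-0.003,0,0],0],
  [[-0.003,0,0],0],
  [[0,0,0],0],
  [[0,0,0],0],
])

```text
t: 6.65
tool_pos: [0.4984, -0.0013, 0.2023]
tool_rot: [-0.363, -3.119, -0.0]
contact_force: [-4.1, 1.0, 1.5]
opening: 0.0001
grip_force: 1.9
```

```bash
python3 -c "from h import *; st()"
```

```text
t 6.65 frame xyz mm [  27.5 -144.8  202.3] yaw(y in frame) 90.01 deg F(frame) [-4.3  0.   1.5] op 0.1 q [-0.15 -0.17  2.   -0.    1.31 -1.49]
```

Request:
drive_tool([
  [[-0.003,0,0],0],
  [[-0.002,0,0],0],
  [[0,0,0],0],
  [[0,0,0],0],
])

```text
t: 7.05
tool_pos: [0.4999, -0.0016, 0.202]
tool_rot: [-0.361, -3.106, -0.001]
contact_force: [-21.0, 3.4, 12.1]
opening: 0.0
grip_force: 10.9
```

Run:
```python
from station import vision; import cv2,numpy as np
from h import *
st()
p=np.load("pose.npy");v=[]
for n in ("side","scene"):
    d=vision.get_image(n); q=[proj(d,world(p,loc(k)[4]))[0] for k in (.8,.9,1,1.1)]
    c=q[3].astype(int)-50; v.append(cv2.resize(d["image"][c[1]:c[1]+100,c[0]:c[0]+100],(400,400),interpolation=cv2.INTER_CUBIC)); print(n,[((x-c)*4).round() for x in q])
cv2.imwrite("pics/l3.png",np.hstack(v))
```

```text
t 7.05 frame xyz mm [  29.  -144.7  202. ] yaw(y in frame) 90.04 deg F(frame) [-21.2  -1.5  12.1] op 0.0 q [-0.15 -0.16  1.99  0.    1.32 -1.49]
side [array([136., 182.]), array([159., 186.]), array([182., 192.]), array([203., 200.])]
scene [array([148., 202.]), array([167., 200.]), array([185., 200.]), array([201., 203.])]
```

View pics/l3.png

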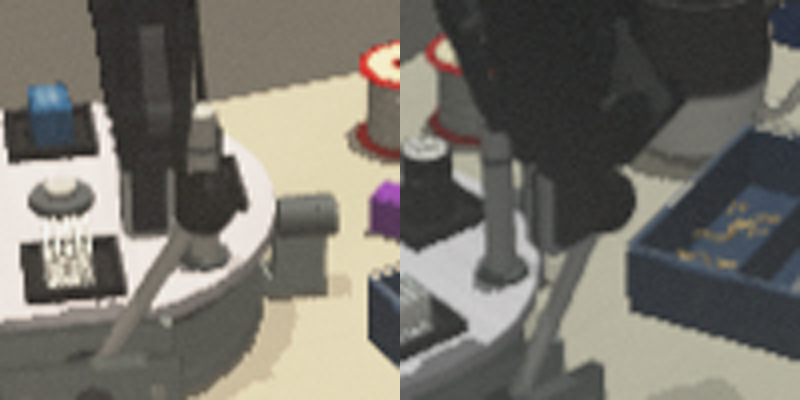

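The knob is at side crop (203,200), matching the 1.1 prediction. The 21 N reading is the end stop, so the lever is fully home. Next I back off and go over post_c.

Request:
drive_tool([
  [[0.01,0,0],0],
  [[0.005,0,-0.02],0],
  [[0,0,-0.04],0],
  [[0.02,0.021,0],0],
  [[0.02,0.021,0],0],
  [[0.02,0.021,0],0],
  [[0.018,0.02,0],0],
  [[0,0,0],-0.131],
  [[0,0,0],-0.131],
  [[0,0,0],-0.131],
], jaw=0.68)

```text
t: 8.15
tool_pos: [0.4327, 0.0999, 0.2632]
tool_rot: [-0.262, 3.127, -0.0]
contact_force: [-0.7, 0.3, 0.2]
opening: 0.0276
grip_force: 0.0
```

Request:
drive_tool([
  [[0,0,0],-0.131],
  [[0,0,0],-0.131],
  [[0,0,0],-0.13],
  [[0,0,0],0],
  [[0,0,0],0],
])

```text
t: 8.65
tool_pos: [0.4326, 0.0996, 0.2629]
tool_rot: [-0.853, 3.022, -0.001]
contact_force: [0.1, -0.3, -0.9]
opening: 0.027
grip_force: 0.0
```

Run:
```python
from h import *; from station import vision
st(); d=vision.get_image("wrist"); cv2.imwrite("pics/w4.png",d["image"])
p=np.load("pose.npy");print(proj(d,world(p,loc(1.1))).round(0))
```

```text
t 8.65 frame xyz mm [-59.7 -61.7 262.9] yaw(y in frame) 134.83 deg F(frame) [ 0.1 -0.2 -0.9] op 27.0 q [ 0.06 -0.38  2.06 -0.    1.46 -2.06]
[[315. 495.]
 [455. 394.]
 [315. 264.]
 [175. 394.]
 [ 73. 301.]]
```

View pics/w4.png

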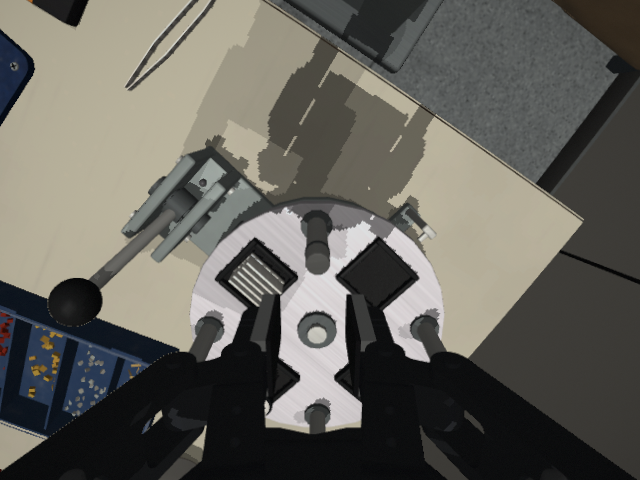

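Post_c shows at (317,257) between the fingers as predicted, with the heat sink in the right nest at (257,275). Next I lower and turn.

Request:
drive_tool([
  [[0.002,0.001,0.022],0],
  [[0,0,0.022],0],
  [[0,0,0.022],0],
  [[0,0,0.019],0],
  [[0,0,0],0],
  [[0,0,0],0],
])

```text
t: 9.3
tool_pos: [0.4302, 0.0994, 0.1779]
tool_rot: [-0.857, 3.023, -0.0]
contact_force: [0.7, -0.5, 0.7]
opening: 0.0274
grip_force: 0.0
```

Request:
drive_tool([
  [[-0.0002,0.0061,0],0.0698],
  [[-0.0002,0.0061,0],0.0698],
  [[-0.0002,0.0061,0],0.0698],
  [[-0.0002,0.0061,0],0.0698],
  [[-0.0002,0.0061,0],0.0698],
  [[-0.0002,0.0061,0],0.0698],
])

```text
t: 9.9
tool_pos: [0.4188, 0.1323, 0.1794]
tool_rot: [-0.205, 3.132, -0.008]
contact_force: [-0.8, -7.9, 1.1]
opening: 0.0271
grip_force: 4.0
```

```bash
cat >> h.py <<'E'
def pol():
    from station import ctrl
    o=ctrl.get_obs();p=np.load("pose.npy");d=o["tool_pos"][:2]-p[:2];print("r %.1f ang %.1f"%(1e3*np.hypot(*d),np.degrees(np.arctan2(d[1],d[0])-p[2])))
E
python3 -c "from h import *; st();pol()"
```

```text
t 9.90 frame xyz mm [-80.6 -33.1 179.4] yaw(y in frame) 110.77 deg F(frame) [ 1.1 -7.8  1.1] op 27.1 q [ 0.14 -0.31  2.15 -0.01  1.29 -1.56]
r 87.1 ang -157.7
```

Request:
drive_tool([
  [[-0.0002,0.0061,0],0.0698],
  [[-0.0002,0.0061,0],0.0698],
  [[-0.0002,0.0061,0],0.0698],
  [[-0.0002,0.0061,0],0.0698],
  [[-0.0002,0.0061,0],0.0698],
  [[-0.0002,0.0061,0],0.0698],
  [[-0.0002,0.0061,0],0.0698],
  [[-0.0002,0.0061,0],0.0698],
  [[-0.0002,0.0061,0],0.0698],
  [[-0.0002,0.0061,0],0.0698],
])

```text
t: 10.9
tool_pos: [0.4299, 0.1915, 0.1792]
tool_rot: [-0.878, -3.014, 0.006]
contact_force: [-7.3, -6.0, 5.5]
opening: 0.0269
grip_force: 4.3
```

Request:
drive_tool([
  [[-0.0002,0.0061,0],0.0698],
  [[-0.0002,0.0061,0],0.0698],
  [[-0.0002,0.0061,0],0.0698],
  [[-0.0002,0.0061,0],0.0698],
  [[-0.0002,0.0061,0],0.0698],
  [[-0.0001,0.0045,0],0.05],
  [[0,0,0],0],
])

```text
t: 11.6
tool_pos: [0.4552, 0.2177, 0.1794]
tool_rot: [1.455, 2.783, 0.003]
contact_force: [-0.7, -0.1, 0.3]
opening: 0.0277
grip_force: 0.0
```

```bash
python3 -c "from h import *; st();pol()"
```

```text
t 11.60 frame xyz mm [-64.8  58.5 179.4] yaw(y in frame) 48.09 deg F(frame) [-0.7 -0.2  0.3] op 27.7 q [ 0.3  -0.13  2.    0.    1.26 -0.31]
r 87.3 ang 137.9
```

Force has gone to zero, which suggests the detent pulled it in. I'll raise and check with a picture.

Request:
drive_tool([
  [[0,0,-0.03],0],
  [[0,0,-0.03],0],
  [[0,0,-0.03],0],
  [[0,0,0],0],
  [[0,0,0],0],
])

```text
t: 12.1
tool_pos: [0.4553, 0.2174, 0.2698]
tool_rot: [1.453, 2.782, 0.005]
contact_force: [0.1, 0.5, -1.3]
opening: 0.0273
grip_force: 0.0
```

Run:
```python
from h import *; from station import vision
st(); p=np.load("pose.npy"); v=[]
d=vision.get_image("side"); cv2.imwrite("pics/full5.png",d["image"]); v.append(cv2.resize(d["image"][160:320,200:360],(400,400),interpolation=cv2.INTER_CUBIC))
for a in (0,-.05,.05): print(a,((proj(d,world(p,loc(1.1,a)))-[200,160])*2.5).round(0).tolist())
d=vision.get_image("wrist"); v.append(cv2.resize(d["image"],(400,300)));v[-1]=cv2.copyMakeBorder(v[-1],0,100,0,0,0)
for a in (0,-.05,.05): print(a,(proj(d,world(p,loc(1.1,a)))*.625).round(0).tolist())
cv2.imwrite("pics/c5.png",np.hstack(v))
```

```text
t 12.10 frame xyz mm [-64.7  58.2 269.8] yaw(y in frame) 48.13 deg F(frame) [-0.   0.5 -1.3] op 27.3 q [ 0.3  -0.22  1.93 -0.    1.43 -0.31]
0 [[273.0, 32.0], [114.0, 44.0], [119.0, 121.0], [293.0, 106.0], [294.0, 165.0]]
-0.05 [[277.0, 34.0], [118.0, 42.0], [115.0, 119.0], [289.0, 109.0], [294.0, 165.0]]
0.05 [[268.0, 31.0], [111.0, 47.0], [124.0, 122.0], [297.0, 104.0], [294.0, 165.0]]
0 [[281.0, 248.0], [202.0, 165.0], [110.0, 241.0], [192.0, 307.0], [137.0, 334.0]]
-0.05 [[280.0, 251.0], [207.0, 165.0], [110.0, 237.0], [188.0, 306.0], [137.0, 334.0]]
0.05 [[282.0, 244.0], [197.0, 165.0], [110.0, 244.0], [196.0, 307.0], [137.0, 334.0]]
```

View pics/c5.png

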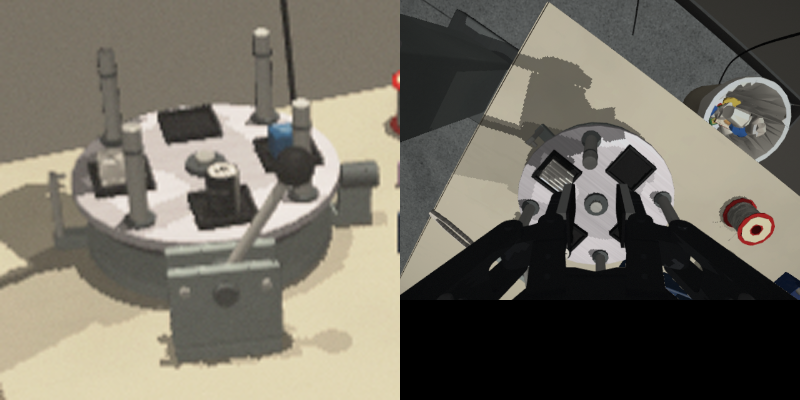

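Post tops in the side crop, e.g. (132,130) against the expected (119,121), show the table still about 7° short of the detent. The heat sink sits in its nest. I'll lower again and push the remainder.

Request:
drive_tool([
  [[0,-0.003,0],0],
  [[0,0,0.025],0],
  [[0,0,0.025],0],
  [[0,0,0.025],0],
  [[0,0,0.015],0],
  [[0,0.003,0],0],
  [[-0.0001,0.0031,0],0.035],
  [[-0.0001,0.0031,0],0.035],
  [[-0.0001,0.0031,0],0.035],
  [[0,0,0],0],
])

```text
t: 13.2
tool_pos: [0.4629, 0.2222, 0.1782]
tool_rot: [1.598, 2.704, 0.001]
contact_force: [0.4, 0.1, 0.1]
opening: 0.0271
grip_force: 0.0
```

Request:
drive_tool([
  [[-0.0001,0.0015,0],0.017],
  [[0,0,0],0],
  [[0,0,0],0],
])

```text
t: 13.5
tool_pos: [0.4643, 0.2228, 0.1784]
tool_rot: [1.62, 2.69, 0.002]
contact_force: [-0.7, 0.2, -0.3]
opening: 0.0274
grip_force: 0.0
```

```bash
python3 -c "from h import *; st();pol()"
```

```text
t 13.50 frame xyz mm [-57.1  65.5 178.4] yaw(y in frame) 41.16 deg F(frame) [-0.7  0.  -0.3] op 27.4 q [ 0.3  -0.1   1.98 -0.    1.26 -0.18]
r 86.9 ang 131.1
```

Request:
drive_tool([
  [[0,-0.002,0],0],
  [[0,0,-0.03],0],
  [[0,0,-0.03],0],
  [[0,0,-0.03],-0.122],
  [[0,0,0],-0.122],
  [[0,0,0],-0.122],
  [[0,0,0],-0.122],
  [[0,0,0],-0.122],
  [[0,0,0],-0.121],
  [[0,0,0],-0.121],
])

```text
t: 14.5
tool_pos: [0.4619, 0.2216, 0.2677]
tool_rot: [0.357, 3.121, 0.0]
contact_force: [-0.4, -0.2, -0.4]
opening: 0.0272
grip_force: 0.0
```

Request:
drive_tool([
  [[-0.021,-0.03,0],0],
  [[-0.021,-0.03,0],0],
  [[-0.021,-0.03,0],0],
  [[-0.021,-0.03,0],0],
  [[-0.021,-0.03,0],0],
  [[-0.021,-0.03,0],0],
  [[-0.021,-0.03,0],0],
  [[0,0,0],0],
  [[0,0,0],0],
], jaw=1)

```text
t: 15.4
tool_pos: [0.5566, -0.017, 0.2675]
tool_rot: [-0.367, -3.12, -0.001]
contact_force: [-0.8, 0.4, 0.4]
opening: -0.0
grip_force: 0.0
```

Run:
```python
from h import *; from station import vision
st(); p=np.load("pose.npy"); v=[]
for n,o in (("side",(200,160)),("scene",(190,180))):
    d=vision.get_image(n); v.append(cv2.resize(d["image"][o[1]:o[1]+160,o[0]:o[0]+160],(400,400),interpolation=cv2.INTER_CUBIC))
    for a in (0,.05): print(n,a,((proj(d,world(p,loc(1.1,a)))-o)*2.5).round(0).tolist())
cv2.imwrite("pics/c6.png",np.hstack(v))
```

```text
t 15.40 frame xyz mm [  87.8 -146.7  267.5] yaw(y in frame) 89.87 deg F(frame) [-0.9  0.2  0.4] op -0.0 q [-0.16 -0.08  1.81  0.    1.42 -1.5 ]
side 0 [[273.0, 32.0], [114.0, 44.0], [119.0, 121.0], [293.0, 106.0], [294.0, 165.0]]
side 0.05 [[268.0, 31.0], [111.0, 47.0], [124.0, 122.0], [297.0, 104.0], [294.0, 165.0]]
scene 0 [[188.0, 37.0], [43.0, 91.0], [137.0, 161.0], [289.0, 98.0], [356.0, 149.0]]
scene 0.05 [[182.0, 37.0], [41.0, 94.0], [144.0, 161.0], [290.0, 94.0], [356.0, 149.0]]
```

View pics/c6.png

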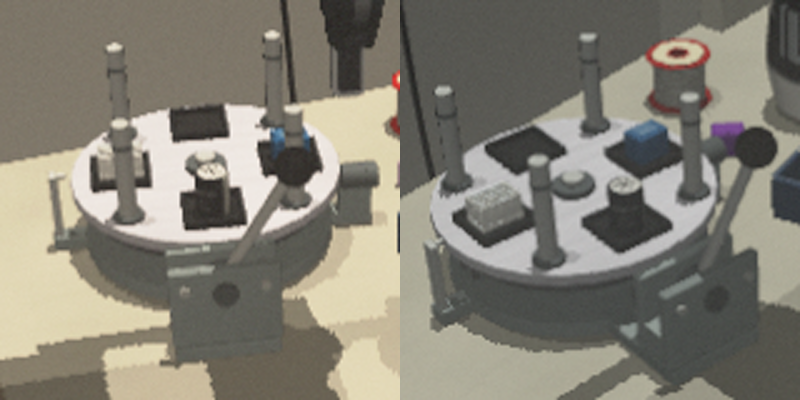

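Both views now match the detent prediction within 1 px in x, e.g. side (120,125) against (119,121), where y carries the same small bias as the fit. The heat sink is in the front nest and the knob is at float. Next I lower behind the knob and push the lever back.

Request:
drive_tool([
  [[0,0.0015,0.022],0],
  [[0,0,0.022],0],
  [[0,0,0.021],0],
  [[0,0,0],0],
  [[0.01,0,0],0],
  [[0.008,0,0],0],
  [[0.008,0,0],0],
  [[0.008,0,0],0],
  [[0.008,0,0],0],
  [[0.008,0,0],0],
])

```text
t: 16.5
tool_pos: [0.513, -0.0044, 0.2099]
tool_rot: [0.363, 3.102, -0.001]
contact_force: [6.5, -1.1, 5.2]
opening: -0.0001
grip_force: 3.7
```

Request:
drive_tool([
  [[0.008,0,0],0],
  [[0.008,0,0],0],
  [[0.008,0,0],0],
  [[0.008,0,0],0],
  [[0.008,0,0],0],
  [[0.008,0,0],0],
  [[0.006,0,0],0],
  [[0.006,0,0],0],
  [[0,0,0],0],
  [[0,0,0],0],
])

```text
t: 17.5
tool_pos: [0.4499, 0.0103, 0.2027]
tool_rot: [0.364, 3.12, 0.0]
contact_force: [-0.1, 1.2, -0.1]
opening: 0.0003
grip_force: 0.0
```

Request:
drive_tool([
  [[0.004,0,0],0],
  [[0.003,0,0],0],
  [[0,0,0],0],
  [[0,0,0],0],
])

```text
t: 17.9
tool_pos: [0.4442, 0.0116, 0.2029]
tool_rot: [0.364, 3.116, -0.001]
contact_force: [6.0, -1.0, -3.6]
opening: 0.0
grip_force: 3.0
```

```bash
python3 -c "from h import *; st()"
```

```text
t 17.90 frame xyz mm [ -28.2 -144.7  202.9] yaw(y in frame) 89.95 deg F(frame) [ 6.1  0.4 -3.6] op 0.0 q [-0.14 -0.32  2.12 -0.    1.34 -1.48]
```

Press to the stop a little, then back off, rise clear, and check.

Request:
drive_tool([
  [[0.003,0,0],0],
  [[0.001,0,0],0],
  [[0,0,0],0],
  [[0,0,0],0],
])

```text
t: 18.3
tool_pos: [0.443, 0.0118, 0.2032]
tool_rot: [0.364, 3.105, -0.002]
contact_force: [20.2, -3.0, -13.1]
opening: 0.0004
grip_force: 10.2
```

Request:
drive_tool([
  [[-0.01,0,0],0],
  [[-0.01,0,0],0],
  [[0,0,-0.03],0],
  [[0,0,-0.03],0],
  [[0,0,-0.04],0],
  [[0,-0.04,-0.02],0],
  [[0,-0.04,0],0],
  [[0,-0.04,0],0],
  [[0,0,0],0],
  [[0,0,0],0],
])

```text
t: 19.3
tool_pos: [0.431, -0.1091, 0.3225]
tool_rot: [-0.368, -3.119, -0.001]
contact_force: [0.0, -0.2, -0.0]
opening: 0.0003
grip_force: 0.0
```

Run:
```python
from h import *; from station import vision
st(); p=np.load("pose.npy"); v=[]
for n,o in (("side",(200,160)),("scene",(190,180))):
    d=vision.get_image(n); v.append(cv2.resize(d["image"][o[1]:o[1]+160,o[0]:o[0]+160],(400,400),interpolation=cv2.INTER_CUBIC))
    for a in (0,.1): print(n,a,((proj(d,world(p,loc(a,0)))-o)*2.5).round(0).tolist())
cv2.imwrite("pics/c7.png",np.hstack(v))
```

```text
t 19.30 frame xyz mm [ -13.3 -265.2  322.5] yaw(y in frame) 89.83 deg F(frame) [ 0.1 -0.2 -0. ] op 0.3 q [-0.42 -0.41  1.99  0.    1.57 -1.75]
side 0 [[273.0, 32.0], [114.0, 44.0], [119.0, 121.0], [293.0, 106.0], [138.0, 179.0]]
side 0.1 [[273.0, 32.0], [114.0, 44.0], [119.0, 121.0], [293.0, 106.0], [151.0, 172.0]]
scene 0 [[188.0, 37.0], [43.0, 91.0], [137.0, 161.0], [289.0, 98.0], [224.0, 209.0]]
scene 0.1 [[188.0, 37.0], [43.0, 91.0], [137.0, 161.0], [289.0, 98.0], [236.0, 197.0]]
```

View pics/c7.png

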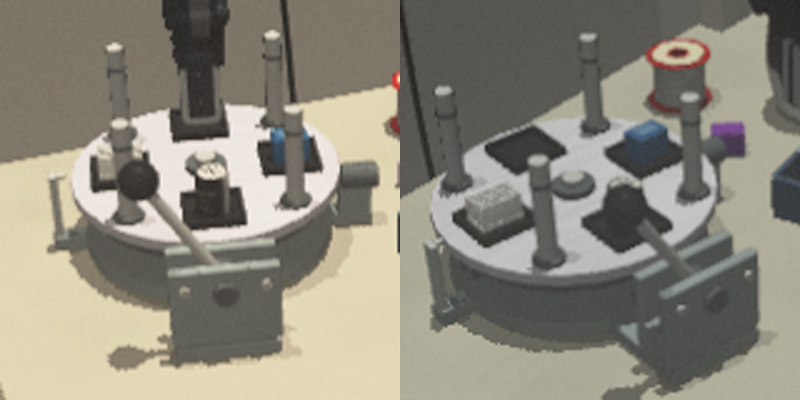

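The knob is at side (138,180) and scene (225,206), matching the lock prediction of (138,179) and (224,209). The heat sink is in the front nest by the pointer, and the arm is clear.

```bash
python3 -c "
from station import ctrl
print(ctrl.finish_job())"
```

```text
the job is handed in; nothing more can be done
None
```

The heat sink is at the front pointer, with the table in its detent and the lever fully back at lock; both final camera views match, and I handed the job in at about 19 s (my first grip on the knob slipped partway, so I pushed the lever with shut fingers instead).

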